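Close the split plaster mould with its own top half

ROBOT

A 6-joint arm with a two-finger parallel gripper is mounted at the origin on a cart in front of the work surface, level with it; the furniture and walls round the work are solid. World frame = base frame: x ahead of the robot, y to its left, z up, the work surface at z = 0. Lengths are in m, angles in rad, forces in N, time in s.
With the tool pointing down it reaches from about 0.25 to 0.725 m from the base axis. Payload 4 kg.
Tool frame: the origin (TCP) lies midway between the tips of the shut fingers; the grasp point (between the pads) lies grip_point_offset behind it (grip_point_offset is the distance from the TCP to the grasp point, in m); z points along the fingers, y is the line along which they close (so a half turn about z gives the same grasp; the last joint's range is limited). The gripper opens to 85 mm and grips with 20 to 120 N. Pads are 22 mm wide; open, the fingers measure 114 mm over their backs; the gripper's body (76 mm by 85 mm) begins 54 mm behind the grasp point. The pads swing forward as they close: fully open they stand 13 mm farther back than shut.
Start: joints at [-1.326, 0.241, 0.005, 1.335, 0, 1.571], TCP at [0.121, -0.485, 0.231] pointing down, gripper open.
Joint ranges: [-2.72, 2.72], [-1.05, 1.87], [-1.09, 1.28], [-1.99, 2.15], [-1.42, 1.44], [-3.14, 3.14]. Speed limits (rad/s): [2.79, 2.79, 3.14, 3.14, 3.14, 3.14].

INTERFACE

Orientations are given as a unit quaternion [x, y, z, w].
In Python, from workcell import * gives the robot as it stands. The module is installed in compiled form; this text tells all that it offers.
- The arm moves only by the tool arm_command, never from a script. Its arguments are lists of equal length, an entry for each row: "slide": the shift along the tool's x, y, z in cm, a list of three; "spin": the turn about the tool's z in degrees. A call has exactly 5 rows; each row is the pose to reach, as a shift and turn from the pose commanded when the call began, along the tool's axes at that moment; what a row does not reach only later rows make up. A row lasts 1/8 s, in which the tool goes at most 62.5 mm and 10.7 degrees, less where a joint would pass 70% of its speed; a pose out of reach is approached as far as the arm can. A call with a gripper value outside its range is refused whole. "jaw" is the finger opening in cm, from 0 to 8.54, set as the call begins (left out, the last holds). The fingers move at their own pace and stop on an object; the grip force is fixed at half the most. Time passes only in rows, so rows that repeat a pose let the fingers close, or fill a call up. It gives the time, the measured TCP pose, the force, the opening and the grip force at its end, in the units of the state.
- get_obs(): the state, without advancing time (a new reading comes with each control period).
- camera(name): name is "side" or "top"; returns a dict with "pixels" (400x640x3 uint8, red, green, blue), "range_z" (400x640 float32, m along the optical axis (not along the pixel's ray), 0 where there is no reading), "intrinsics" (3x3 intrinsics, pixels), "rvec" (rotation vector, rad) and "tvec" (3), from world to camera coordinates, as OpenCV has them. Camera axes: x right, y down, z forward; pixel columns grow to the right and rows downward; lengths in m; the calibration is good to about 2 mm. A picture is of the moment at which its call begins.
- job_done(): hands the job in; it is judged then, once.
Trained networks look in a picture, given as the dict that the camera call returned (one of the last four; its "shot" number tells which), for a name from the list of things; names that differ only in an ending like _2 or _b are one class to them, and where a whole thing is asked for, a point or a joint stands for the part that bears it (a point fixed in the world has none). Each returns a list of dicts, best first, with "confidence" (0 to 1); they miss things now and then, are a little off and sometimes report something else, mostly with a low value. They report only what shows in the picture. A call takes as long as a camera call.
- recognise(picture, thing): "centre" ([column, row] in pixels, amid what is visible of it).
- landmark_of(picture, thing): "centre" ([column, row] in pixels: a listed point, or the origin of a listed thing).
The state is a dict: "clock": time; "joint_pos": joint angles; "joint_vel": joint speeds; "tau": joint torques, N m; "eef_pos": TCP position; "tool_rot": TCP orientation; "ft_force": force on the tool from outside, world axes, zero at the start; "ft_torque": the same for the moment, N m; "grip_width": finger opening in m; "grasp_force": force on a finger pad.
Only numpy, scipy, OpenCV 4.12 (cv2) and the standard library are available. Lean on these libraries where they do the work, as an engineer would, in place of code of your own. Each camera call takes 0.05 s, during which the arm holds its last target. There are 200 camera calls.

TASK

Three plaster top halves stand on the desk, and the bottom half of one mould lies in the sloping cradle. Find the top half whose grooves match the raised keys of the bottom half and seat it fully home on the slope, flush all round; then slide the cradle's wooden jaw up against it so that the mould is clamped. Leave the other two top halves and the things around where they stand.

Things in the scene. Friction and masses are not known exactly. Their poses are not given: they have to be found in the camera images.
- lower_half: Bottom half, off-white plaster block 60 (x) x 96 (y) x 28 mm, fixed in a plywood cradle. Origin: centre of its parting face, 70 mm above the desk. z points out of that face, which slopes 30 degrees: z leans toward the robot, x points up the slope, y is level, to the robot's left. The board under it is 92 (x) x 172 mm; the stop at its +y end stays 4 mm below the parting face.
- keys (a point): Point on lower_half's parting face midway between its two keys, at y = -9 mm; axes of lower_half. The keys are round-topped ridges along x, the whole width, 14 mm wide and 12 mm high, at y = -32 and y = +14 mm of lower_half. At this point stands a hemispherical hump of radius 14 mm.
- top_offset: Loose plaster top half that fits lower_half: 60 (x) x 96 (y) x 44 mm, 0.2 to 0.45 kg, standing parting face down. Origin: centre of its underside, z up. Fully home, its origin and axes coincide with lower_half's. Grip across x (60 mm); the long faces are plain above the notches.
- grooves (a point): Point on top_offset's underside midway between its two grooves, at y = -9 mm, over its hidden hollow for the hump. The grooves run along x, 17 mm wide, 15 mm deep, at y = -32 and y = +14 mm, seen as notches in the lower edge of both long faces; clearance to keys and hump is about 1.5 mm a side.
- top_narrow: Top half of another mould: same block, but its two grooves are close together, at y = -16 and +16 mm. Does not fit; leave it.
- top_wide: Top half of another mould: same block, but its two grooves are far apart, at y = -34 and +28 mm. Does not fit; leave it.
- jaw (a joint): Wooden jaw that slides at the -y end of lower_half. Value in m: 0 = fully back (starts at 0 to 0.012), grows along lower_half's +y. Its inner face is at y = -86 mm + value of lower_half, so it meets a seated top half at 0.036 to 0.040 (end of travel 0.045). About 2 N moves it; it stays where it is left.
- jaw_back (a point): Point on the jaw's flat outer (-y) face, 10 mm above the parting plane, where it can be pushed toward lower_half's +y; axes of lower_half. The jaw is a block 50 mm along x, 14 mm thick (this face is at y = -100 mm + joint value of lower_half), from 27 mm below to 19 mm above the parting plane.
- rib: Wooden throwing rib lying flat behind the cradle, 43 by 119 by 6 mm; bystander.
- loop_tool: Loop tool with wooden handle lying behind the work, 177 mm long; bystander.
- cup: Pale unglazed cup, 80 mm wide, 77 mm high, upright behind the top halves; bystander.

How it is judged:
By the outcome, as a careful person would: the job done as asked, in the order asked, and still so for the second after the job is handed in, with the robot touching nothing.
It also fails if it takes over 51 s, if anything falls off the work surface, if the arm or the gripper's body presses on something with over 40 N, if the wrist force passes 120 N, or if a joint passes its speed limit or range.

## Working session

There is one attempt and no reset: what is moved stays moved. The work goes in short steps, Python scripts to look and compute and a tool call to move; the robot and the scene stay as the last step left them, time stands still between calls to the robot, and variables do not carry over. Pictures are saved under pics/ and viewed, at most 10 in all, crops included, and the job is handed in when it is done.

Besides the shell and the picture viewer there is one more tool, called after ">>>" as name(argument=value, ...) on one line, values as JSON. arm_command: Moves the arm, as the interface text tells. Its arguments: {"type":"object","properties":{"slide":{"type":"array","items":{"type":"array","items":{"type":"number"}}},"spin":{"type":"array","items":{"type":"number"}},"jaw":{"type":"number"}},"required":["slide","spin"]}

```bash
mkdir -p pics; cat > h.py <<'E'
from workcell import *
import numpy as np, cv2
from scipy.spatial.transform import Rotation as R
def cam(n,save=None):
    p=camera(n)
    if save: cv2.imwrite('pics/'+save,cv2.cvtColor(p['pixels'],cv2.COLOR_RGB2BGR))
    return p
def world(p,uv,z=None):
    """back-project pixels with depth z -> world"""
    uv=np.atleast_2d(uv).astype(float); K=np.array(p['intrinsics'])
    if z is None: z=p['range_z'][uv[:,1].astype(int),uv[:,0].astype(int)]
    r=np.c_[(uv-K[:2,2])/[K[0,0],K[1,1]],np.ones(len(uv))]*np.array(z).reshape(-1,1)
    Rm=cv2.Rodrigues(np.array(p['rvec']))[0]
    return (r-np.array(p['tvec']).ravel())@Rm
def cloud(p):
    v,u=np.mgrid[0:400,0:640]; W=world(p,np.c_[u.ravel(),v.ravel()]).reshape(400,640,3)
    W[p['range_z']==0]=np.nan
    return W
def plane(p,uv,h):
    c=world(p,uv,[0.0]); d=world(p,uv,[1.0])-c
    return (c+d*((h-c[0,2])/d[0,2]))[0]
def proj(p,X): return cv2.projectPoints(np.atleast_2d(np.array(X,float)),np.array(p['rvec']),np.array(p['tvec']),np.array(p['intrinsics']),None)[0][:,0]
E
python3 - <<'E'
from h import *
np.set_printoptions(precision=4,suppress=True)
o=get_obs(); print(o)
P={n:cam(n,n+'0.png') for n in('side','top')}
for n,p in P.items():
    print(n,p['shot'],-cv2.Rodrigues(np.array(p['rvec']))[0].T@np.array(p['tvec']).ravel())
    for t in ['lower_half','keys','top_offset','grooves','top_narrow','top_wide','jaw','jaw_back','cup','rib','loop_tool']:
        for f in (recognise,landmark_of):
            try: print(n,t,f.__name__,[(np.round(d['centre'],1).tolist(),round(d['confidence'],2)) for d in f(p,t)][:3])
            except Exception as e: print(n,t,f.__name__,'ERR',str(e)[:60])
E
```

```text
{'clock': 0.0, 'joint_pos': array([-1.326 ,  0.2414,  0.0037,  1.3352, -0.    ,  1.5708]), 'joint_vel': array([ 0.0015,  0.0005,  0.0002,  0.0013,  0.0001, -0.001 ]), 'tau': array([  0.0005, -37.2319,  25.2409,   0.017 ,   0.0001,   0.    ]), 'eef_pos': array([ 0.121 , -0.4845,  0.2304]), 'tool_rot': array([ 0.9925,  0.1221, -0.0001, -0.001 ]), 'ft_force': array([ 0.3662, -0.8982, -0.5512]), 'ft_torque': array([-0.0015,  0.0209, -0.0141]), 'grasp_force': 0.0, 'grip_width': 0.08544188985291712}
side 1 [ 0.1667 -0.9612  0.5923]
side lower_half call [([286.8, 169.5], 0.88)]
side lower_half call [([276.3, 164.3], 0.67)]
side keys call [([283.4, 172.6], 0.84)]
side keys call [([275.1, 166.8], 0.57), ([324.0, 292.5], 0.31)]
side top_offset call [([267.6, 239.3], 0.56)]
side top_offset call [([268.6, 249.1], 0.86)]
side grooves call [([272.6, 240.8], 0.71)]
side grooves call [([273.4, 252.7], 0.7)]
side top_narrow call [([324.6, 288.0], 0.91)]
side top_narrow call [([323.3, 294.9], 0.58)]
side top_wide call [([357.5, 229.1], 0.77)]
side top_wide call [([352.7, 235.2], 0.91), ([272.2, 245.5]
[... 939 characters left out ...]
arrow call [([405.0, 243.1], 0.68)]
top top_narrow call [([404.1, 243.9], 0.88)]
top top_wide call [([360.2, 190.7], 0.82)]
top top_wide call [([356.2, 190.3], 0.96)]
top jaw call [([280.6, 203.9], 0.5)]
top jaw call ERR it knows: cup, grooves, jaw_back, keys, loop_tool, lower_hal
top jaw_back call [([282.0, 206.2], 0.8)]
top jaw_back call [([280.2, 212.4], 0.7)]
top cup call [([395.3, 142.1], 0.55), ([238.6, 158.7], 0.23)]
top cup call [([393.9, 143.5], 0.73)]
top rib call [([238.8, 154.6], 0.93)]
top rib call [([240.8, 157.0], 0.83), ([243.2, 215.5], 0.18)]
top loop_tool call [([298.5, 151.4], 0.6), ([358.2, 188.8], 0.53), ([406.6, 243.2], 0.34)]
top loop_tool call [([309.8, 153.9], 0.74)]
```

```bash
python3 - <<'E'
import cv2
a=cv2.imread('pics/side0.png')[130:330,220:460]; cv2.imwrite('pics/side0c.png',cv2.resize(a,None,fx=3.3,fy=3,interpolation=cv2.INTER_CUBIC)[:600,:800])
a=cv2.imread('pics/top0.png')[110:310,180:446]; cv2.imwrite('pics/top0c.png',cv2.resize(a,None,fx=3,fy=3,interpolation=cv2.INTER_CUBIC))
E
```

```text
(no output)
```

View pics/side0c.png

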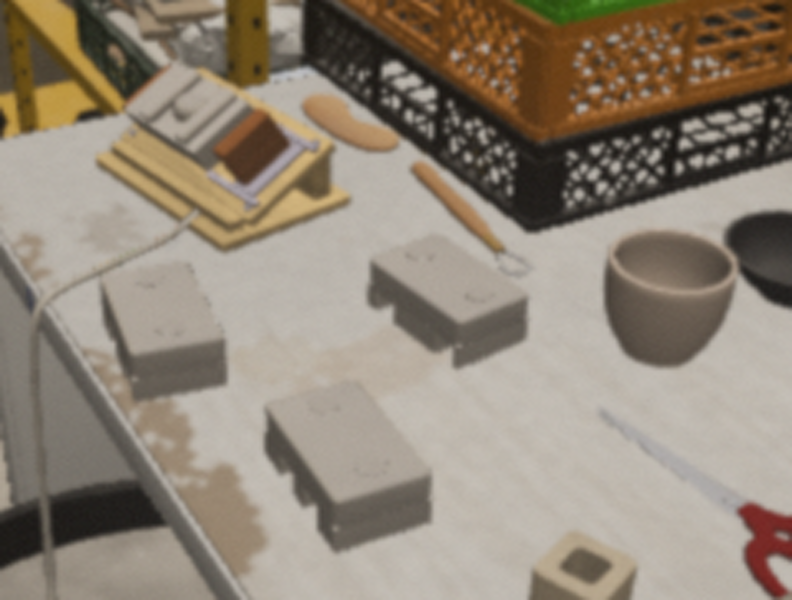

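View pics/top0c.png

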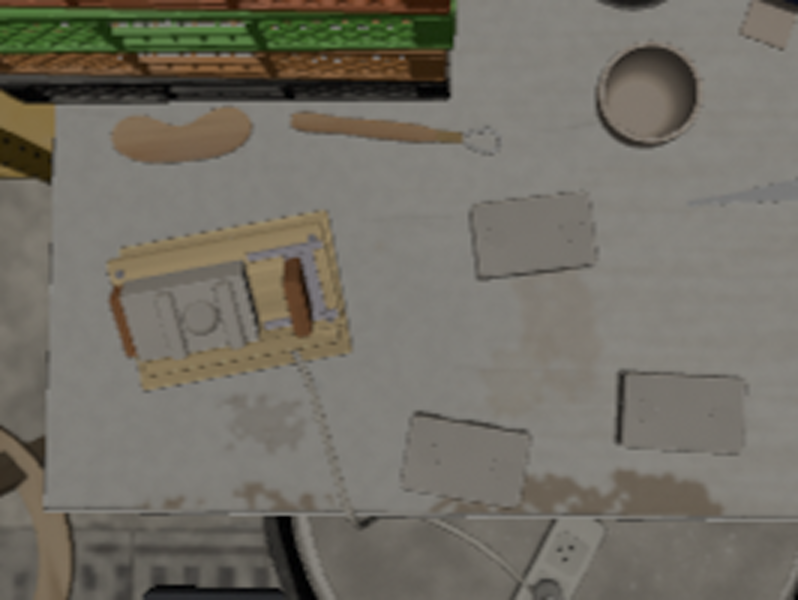

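The nearest block (crop 330,470) has its notches close together, so it is narrow. The back block (450,300) has them far apart, so it is wide. That leaves the left block (165,330) as offset. Next I'll measure poses and check which way round it is.

```bash
python3 - <<'E'
from h import *
import workcell
np.set_printoptions(precision=4,suppress=True)
print({k:getattr(workcell,k) for k in dir(workcell) if 'grip' in k.lower()})
t=cam('top');s=cam('side'); 
for n,p in(('top',t),('side',s)):
    W=cloud(p)
    for nm,c in (('offset',(336,263)),('narrow',(405,243)),('wide',(358,190))):
        if n=='side': c=tuple(proj(s,np.r_[blk[nm],0.044])[0])
        c0=world(p,[c])[0]
        m=(np.hypot(W[...,0]-c0[0],W[...,1]-c0[1])<.075)&(W[...,2]>.036)&(W[...,2]<.055)
        q=W[m]; r=cv2.minAreaRect((q[:,:2]*1000).astype(np.float32)); 
        if n=='top': blk=dict(globals().get('blk',{})); blk[nm]=np.array(r[0])/1000
        print(n,nm,m.sum(),np.round(r,1) if 0 else r, 'z',np.median(q[:,2]))
# lower half
for n,p in(('top',t),('side',s)):
    W=cloud(p); c=landmark_of(p,'lower_half')[0]['centre']; k=landmark_of(p,'keys')[0]['centre']; j=landmark_of(p,'jaw_back')
    print(n,'origin',plane(p,c,.07),'keys',plane(p,k,.07),'jb',[plane(p,x['centre'],.0787) for x in j])
    for th in ('top_offset','grooves'): print(th,[(plane(p,x['centre'],0),round(x['confidence'],2)) for x in landmark_of(p,th)])
a=cv2.cvtColor(s['pixels'],cv2.COLOR_RGB2BGR)[205:280,235:315]; b=cv2.cvtColor(s['pixels'],cv2.COLOR_RGB2BGR)[145:220,245:325]
cv2.imwrite('pics/b1.png',cv2.resize(np.hstack([a,b]),None,fx=5,fy=5,interpolation=cv2.INTER_CUBIC))
np.save('top.npy',cloud(t));np.save('side.npy',cloud(s))
E
```

```text
{'grip_point_offset': 0.0187}
top offset 1024 ((425.24951171875, -257.5000305175781), (96.10140228271484, 59.77021026611328), 80.64484405517578) z 0.04391502372231783
top narrow 1035 ((464.9142150878906, -428.8953552246094), (96.11491394042969, 60.09434509277344), 87.30271911621094) z 0.04374066681857466
top wide 997 ((605.3648071289062, -310.7237548828125), (60.03732681274414, 96.24067687988281), 7.6416850090026855) z 0.04382003724529006
side offset 850 ((424.77850341796875, -259.8931884765625), (99.3366470336914, 60.03841018676758), 80.78811645507812) z 0.04292161899488029
side narrow 1245 ((464.060302734375, -431.9879150390625), (98.62769317626953, 59.73460388183594), 87.3345947265625) z 0.04291237024097447
side wide 0 ((0.0, 0.0), (0.0, 0.0), 0.0) z nan
top origin [ 0.5369 -0.0454  0.07  ] keys [ 0.5379 -0.0559  0.07  ] jb [array([ 0.5397, -0.1425,  0.0787])]
top_offset [(array([ 0.4242, -0.2676,  0.    ]), 0.74)]
grooves [(array([ 0.4232, -0.2708,  0.    ]), 0.71)]
side origin [ 0.5338 -0.0362  0.07  ] keys [ 0.5281 -0.0559  0.07  ] jb [array([ 0.5478, -0.1516,  0.0787])]
top_offset [(array([ 0.4259, -0.2604,  0.    ]), 0.62)]
grooves [(array([ 0.4276, -0.2745,  0.    ]), 0.73)]
  return _methods._mean(a, axis=axis, dtype=dtype,
  ret = ret.dtype.type(ret / rcount)
```

View pics/b1.png

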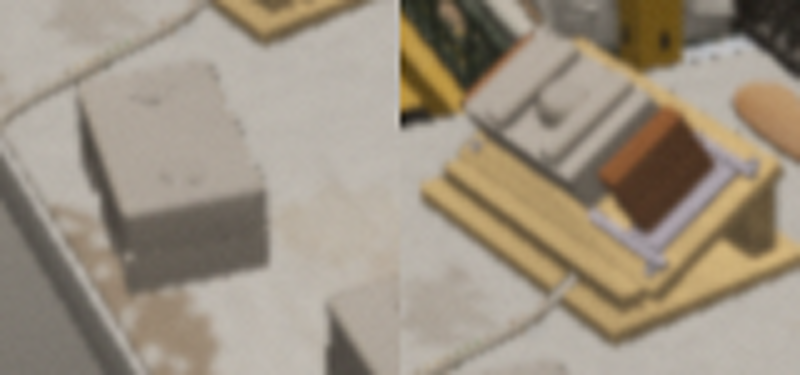

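The left crop agrees with the networks: the grooves are offset toward world -y, the same as the keys. Now I'll fit the lower half's pose.

```bash
cat > fit.py <<'E'
from h import *
from scipy.optimize import minimize
np.set_printoptions(precision=4,suppress=True)
def frame(yaw): return (R.from_euler('z',yaw)*R.from_euler('y',-np.pi/6)).as_matrix()
def sdf(L):  # surface distance to lower half top side features
    x,y,z=L.T
    box=lambda c,h:(lambda q:np.linalg.norm(np.maximum(q,0),axis=1)+np.minimum(q.max(1),0))(np.abs(L-c)-h)
    d=box(np.array([0,0,-.014]),np.array([.03,.048,.014]))
    for yk in(-.032,.014):
        e=np.hypot((y-yk)/.007,z/.012); r=(e-1)*.009
        d=np.minimum(d,np.maximum(r,np.maximum(np.abs(x)-.03,-z)))
    return np.minimum(d,np.linalg.norm(L-[0,-.009,0],axis=1)-.014)
if __name__=='__main__':
    res={}
    for n in('top','side'):
        W=np.load(n+'.npy').reshape(-1,3)
        W=W[np.isfinite(W[:,0])]
        best=None
        x0=np.array([.536,-.042,.07,np.radians(10)])
        for it in range(6):
            L=(W-x0[:3])@frame(x0[3]); m=(np.abs(L[:,0])<.036)&(np.abs(L[:,1])<.047)&(L[:,2]>-.008)&(L[:,2]<.02)
            Q=W[m]; f=lambda v:np.minimum(np.abs(sdf((Q-v[:3])@frame(v[3]))),.005).mean()
            x0=minimize(f,x0,method='Nelder-Mead',options=dict(xatol=1e-6,fatol=1e-8,maxiter=2000,initial_simplex=np.vstack([x0]+[x0+np.eye(4)[i]*[.004,.004,.004,.05][i] for i in range(4)]))).x
        print(n,m.sum(),x0[:3],np.degrees(x0[3]),f(x0))
        L=(Q-x0[:3])@frame(x0[3]); print(' ext',np.percentile(L,[1,99],axis=0))
        L=(W-x0[:3])@frame(x0[3]); m=(np.abs(L[:,0])<.02)&(L[:,1]<-.06)&(L[:,1]>-.115)&(L[:,2]>.012)&(L[:,2]<.022); print(' jaw y',m.sum(),np.percentile(L[m,1],[3,50,97]) if m.any() else '')
        m=(np.abs(L[:,0])<.02)&(L[:,1]<-.06)&(L[:,1]>-.115)&(L[:,2]>-.015)&(L[:,2]<.015); print(' jaw back y',m.sum(),np.percentile(L[m,1],[3,50,97]) if m.any() else '')
E
python3 fit.py
```

```text
top 985 [ 0.535  -0.0426  0.0705] 10.86345145631762 0.0010678094156240105
 ext [[-0.0292 -0.0459 -0.0064]
 [ 0.0307  0.0459  0.0143]]
 jaw y 97 [-0.092  -0.0856 -0.0788]
 jaw back y 28 [-0.0926 -0.0923 -0.0918]
side 616 [ 0.5351 -0.0449  0.0691] 11.095077716178512 0.0010969752076670956
 ext [[-0.0301 -0.0464 -0.0066]
 [ 0.0287  0.0449  0.0134]]
 jaw y 92 [-0.0947 -0.0896 -0.0809]
 jaw back y 148 [-0.0941 -0.0921 -0.0895]
```

>>> arm_command(slide=[[0,0,0],[0,0,0],[0,0,0],[0,0,0],[0,0,0]], spin=[0,0,0,0,0], jaw=8.5)

```text
clock: 3.42
eef_pos: [0.1212, -0.4851, 0.2313]
tool_rot: [0.993, 0.122, 0.0, -0.0]
ft_force: [-0.6, 0.5, 0.5]
grip_width: 0.0848
grasp_force: 0.0
```

```bash
cat > to.py <<'E'
import sys
from h import *
def obs(n=3):
    P=[];Q=[]
    for i in range(n): camera('top'); o=get_obs(); P.append(o['eef_pos']); Q.append(o['tool_rot'])
    return np.mean(P,0),R.from_quat(Q).mean(),o
def to(xyz,yaw,n=3):
    p,r,o=obs(n); y=r.apply([0,1,0]); cur=np.degrees(np.arctan2(y[1],y[0]))
    d=(cur-yaw+90)%180-90
    print('pos',np.round(p*1000,1),'yawy',round(cur,2),'F',np.round(o['ft_force'],1),'q6',np.round(o['joint_pos'],2),'w',round(o['grip_width'],4))
    print('slide cm',np.round(r.inv().apply(np.array(xyz)-p)*100,2),'spin',round(d,1))
if __name__=='__main__': a=list(map(float,sys.argv[1:])); to(a[:3],a[3])
E
python3 to.py .425 -.2583 .13 -9.3
```

```text
pos [ 121.2 -485.1  231.3] yawy -75.97 F [-0.6 -0.5  0.2] q6 [-1.33  0.24  0.    1.34  0.    1.57] w 0.0855
slide cm [ 34.97 -14.64  10.13] spin -66.7
```

>>> arm_command(slide=[[3.5,-1.5,0.5],[7,-3,1],[10.5,-4.5,1.5],[14,-6,2],[17.5,-7.3,2.5]], spin=[-7,-14,-21,-28,-35])

```text
clock: 4.2
eef_pos: [0.2742, -0.3711, 0.2063]
tool_rot: [0.909, 0.417, 0.0, 0.0]
ft_force: [0.3, -1.3, 0.3]
grip_width: 0.0851
grasp_force: 0.0
```

```bash
python3 to.py .425 -.2583 .11 -9.3
```

```text
pos [ 275.5 -369.8  205.9] yawy -40.61 F [-0.9 -0.1 -0.6] q6 [-0.93  0.18 -0.14  1.25 -0.    1.35] w 0.0848
slide cm [18.18  4.1   9.61] spin -31.3
```

>>> arm_command(slide=[[4,0.9,1.5],[8,1.8,3.5],[12,2.7,5.5],[16,3.6,7.6],[18.2,4.1,9.6]], spin=[-6.3,-12.6,-19,-25.3,-31.3])

```text
clock: 4.97
eef_pos: [0.4246, -0.2613, 0.1099]
tool_rot: [0.763, 0.646, 0.0, 0.0]
ft_force: [0.6, -0.3, -0.2]
grip_width: 0.0847
grasp_force: 0.0
```

```bash
python3 - <<'E'
from h import *
from to import *
p=cam('side'); a=cv2.cvtColor(p['pixels'],cv2.COLOR_RGB2BGR)[150:290,220:400]
q=cam('top'); b=cv2.cvtColor(q['pixels'],cv2.COLOR_RGB2BGR)[190:330,250:430]
cv2.imwrite('pics/b2.png',cv2.resize(np.hstack([a,b]),None,fx=2.2,fy=2.2,interpolation=cv2.INTER_CUBIC))
to([.425,-.2583,.01],-9.3)
E
```

```text
pos [ 423.  -261.8  110.2] yawy -9.79 F [-0.4  0.2 -0.7] q6 [-0.55  0.32 -0.21  1.04 -0.    1.19] w 0.0853
slide cm [ 0.38  0.15 10.02] spin -0.5
```

View pics/b2.png

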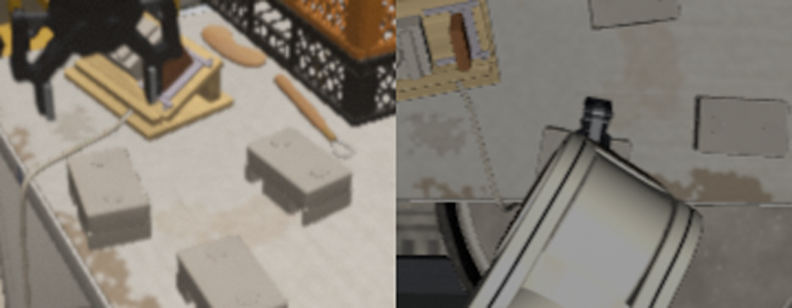

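The open fingers straddle the left block, with about 12 mm free on each side. I'll go down and grip.

>>> arm_command(slide=[[0.3,0.1,2.5],[0.3,0.1,5],[0.3,0.1,7.5],[0.3,0.1,10],[0.3,0.1,10]], spin=[0,-0.5,-0.5,-0.5,-0.5])

```text
clock: 5.85
eef_pos: [0.4232, -0.259, 0.0097]
tool_rot: [0.762, 0.647, -0.001, -0.001]
ft_force: [-0.6, 0.1, 0.2]
grip_width: 0.0848
grasp_force: 0.0
```

>>> arm_command(slide=[[0,0,0],[0,0,0],[0,0,0],[0,0,0],[0,0,0]], spin=[0,0,0,0,0], jaw=5)

```text
clock: 6.48
eef_pos: [0.4264, -0.2598, 0.0122]
tool_rot: [0.762, 0.648, 0.0, 0.002]
ft_force: [0.5, -1.0, 7.1]
grip_width: 0.0588
grasp_force: 66.4
```

>>> arm_command(slide=[[0,0,-2.5],[0,0,-6],[0,0,-10],[0,0,-14],[0,0,-14]], spin=[0,0,0,0,0])

```text
clock: 7.1
eef_pos: [0.4271, -0.2597, 0.1535]
tool_rot: [0.761, 0.648, 0.001, 0.003]
ft_force: [1.1, -0.4, -4.8]
grip_width: 0.059
grasp_force: 66.8
```

```bash
python3 - <<'E'
from to import *
p=cam('side'); pos=obs(3)[0]; c=proj(p,pos)[0].astype(int); print(c,pos)
for th in('top_offset','grooves'):
    print(th,[(np.round(d['centre'],1),round(d['confidence'],2)) for d in landmark_of(p,th)])
a=cv2.cvtColor(p['pixels'],cv2.COLOR_RGB2BGR)[c[1]-50:c[1]+60,c[0]-65:c[0]+65]
cv2.imwrite('pics/b3.png',cv2.resize(a,None,fx=5,fy=5,interpolation=cv2.INTER_CUBIC))
d=np.array([np.cos(np.radians(80.7)),np.sin(np.radians(80.7)),0])
b=pos+[0,0,-.012]; print('proj origin,+-9mm',proj(p,[b,b+d*.009,b-d*.009]))
E
```

```text
[264 186] [ 0.42396686 -0.25784442  0.14886526]
top_offset [(array([265.8, 191.7]), 0.56)]
grooves [(array([268., 193.]), 0.94)]
proj origin,+-9mm [[264.67595966 191.80864131]
 [263.6628195  189.54749068]
 [265.70590344 194.10729464]]
```

View pics/b3.png

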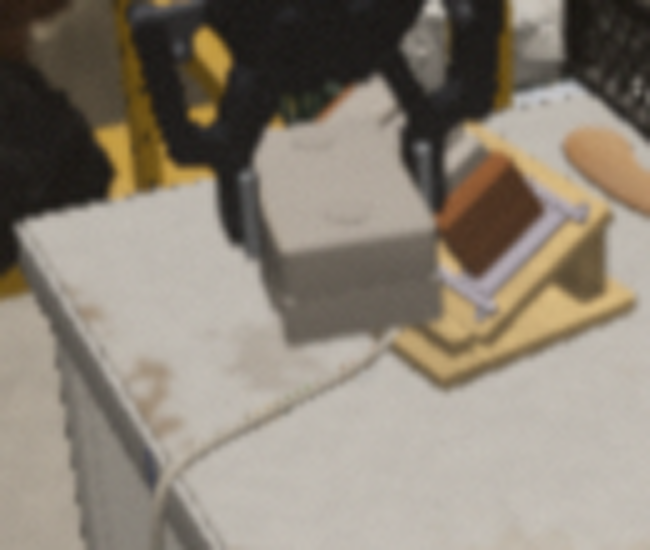

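The held block shows its notch right next to the near (-y) corner, at about (278,295), so it is the right way round. I'll carry it over the cradle.

```bash
python3 to.py .531 -.0444 .155 11
```

```text
pos [ 424.3 -258.1  148.9] yawy -9.17 F [ 0.4 -0.6 -4.4] q6 [-0.55  0.29 -0.15  1.13 -0.    1.18] w 0.059
slide cm [22.79  7.13 -0.6 ] spin -20.2
```

>>> arm_command(slide=[[4,1.3,-0.6],[9,2.8,-0.6],[14,4.3,-0.6],[19,5.9,-0.6],[22.8,7.1,-0.6]], spin=[-4,-8,-12,-16,-20.2])

```text
clock: 8.18
eef_pos: [0.5322, -0.0428, 0.1559]
tool_rot: [0.634, 0.773, -0.0, -0.0]
ft_force: [-0.2, -0.5, -3.8]
grip_width: 0.059
grasp_force: 66.6
```

```bash
cat > rel.py <<'E'
from to import *
def held(save=None,z0=None):
    p,r,o=obs(3); print('pos',np.round(p*1000,1),'yaw',np.degrees(np.arctan2(*r.apply([0,1,0])[1::-1])),'F',o['ft_force'])
    s=cam('side',save); W=cloud(s).reshape(-1,3); W=W[np.isfinite(W[:,0])]
    zt=p[2]+.034
    m=(np.hypot(W[:,0]-p[0],W[:,1]-p[1])<.065)&(abs(W[:,2]-zt)<.007); q=W[m]
    h,e=np.histogram(q[:,2],30); zz=e[h.argmax()]; q=q[abs(q[:,2]-zz)<.003]
    print('top z',zz,len(q),cv2.minAreaRect((q[:,:2]*1000).astype(np.float32)))
    return s
if __name__=='__main__':
    s=held('s4.png')
    to([.531,-.0444,.155],11,1)
    a=cv2.imread('pics/s4.png')[90:220,220:380]; cv2.imwrite('pics/s4c.png',cv2.resize(a,None,fx=4.5,fy=4.5,interpolation=cv2.INTER_CUBIC))
E
python3 rel.py
```

```text
pos [533.2 -40.8 155.8] yaw 11.396962860972014 F [-0.09314075 -0.50611325 -4.51355447]
top z 0.1860973816502567 366 ((532.0033569335938, -49.993751525878906), (82.8465347290039, 90.3221435546875), 31.61086082458496)
pos [531.  -44.8 155.7] yawy 11.03 F [-0.6  0.6 -3.3] q6 [-0.08  0.35 -0.05  1.18 -0.    1.29] w 0.0589
slide cm [0.04 0.01 0.07] spin 0.0
```

View pics/s4c.png

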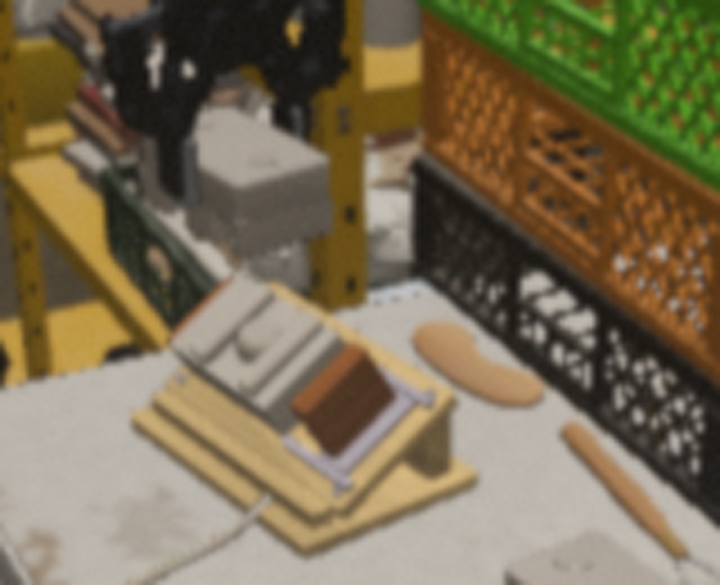

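```bash
cat > rel2.py <<'E'
from to import *
s=cam('side'); W=cloud(s).reshape(-1,3); W=W[np.isfinite(W[:,0])]
p,r,o=obs(3); print(p,o['ft_force'])
h=R.from_euler('z',11,degrees=True).as_matrix(); L=(W-[.5351,-.0449,0])@h
m=(abs(L[:,0])<.06)&(abs(L[:,1])<.08)&(abs(W[:,2]-p[2]-.034)<.012); q=L[m]
hh,e=np.histogram(q[:,2],np.arange(.0,.3,.001)); z=e[hh.argmax()]; q=q[abs(q[:,2]-z)<.0025]
print('z top',z,len(q))
for y in np.arange(-.06,.06,.01):
    k=q[(q[:,1]>y)&(q[:,1]<y+.01)]
    if len(k)>5: print('y %.3f'%y,len(k),'x',np.round([k[:,0].min(),k[:,0].max()],4))
for x in np.arange(-.04,.04,.01):
    k=q[(q[:,0]>x)&(q[:,0]<x+.01)]
    if len(k)>5: print('x %.3f'%x,len(k),'y',np.round([k[:,1].min(),k[:,1].max()],4))
E
python3 rel2.py
```

```text
[ 0.53095268 -0.04576411  0.1561261 ] [ 0.03014421 -0.04528243 -4.49146488]
z top 0.186 357
y -0.050 49 x [-0.0333  0.0212]
y -0.040 44 x [-0.0335  0.0211]
y -0.030 39 x [-0.034   0.0232]
y -0.020 53 x [-0.0403  0.0323]
y -0.010 63 x [-0.048   0.0391]
y 0.000 34 x [-0.0481  0.0268]
y 0.010 27 x [-0.02    0.0218]
y 0.020 25 x [-0.0128  0.0212]
y 0.030 17 x [-0.0374  0.0199]
y 0.040 6 x [0.0021 0.0188]
x -0.040 30 y [-0.0452  0.0341]
x -0.030 45 y [-0.0478  0.0132]
x -0.020 52 y [-0.0474  0.0245]
x -0.010 61 y [-0.0481  0.0356]
x 0.000 58 y [-0.047   0.0429]
x 0.010 69 y [-0.0488  0.0481]
x 0.020 23 y [-0.046   0.0239]
```

>>> arm_command(slide=[[0,0.2,1.5],[0,0.2,3],[0,0.2,4],[0,0.2,4.5],[0,0.2,4.8]], spin=[0,0,0,0,0])

```text
clock: 9.25
eef_pos: [0.5334, -0.0444, 0.1079]
tool_rot: [0.636, 0.772, -0.0, -0.0]
ft_force: [-0.3, -0.4, -3.4]
grip_width: 0.0589
grasp_force: 66.8
```

>>> arm_command(slide=[[0,0,0.1],[0,0,0.3],[0,0,0.4],[0,0,0.5],[0,0,0.6]], spin=[0,0,0,0,0])

```text
clock: 9.88
eef_pos: [0.5335, -0.0444, 0.1023]
tool_rot: [0.636, 0.772, 0.0, 0.0]
ft_force: [-0.8, -0.8, -4.4]
grip_width: 0.0591
grasp_force: 66.8
```

```bash
python3 rel2.py|head -12
```

```text
[ 0.53340666 -0.04439092  0.10224565] [-0.12812543  0.30816978 -3.8911932 ]
z top 0.132 349
y -0.050 53 x [-0.032   0.0252]
y -0.040 43 x [-0.0337  0.0254]
y -0.030 41 x [-0.0317  0.025 ]
y -0.020 52 x [-0.0393  0.0329]
y -0.010 52 x [-0.0468  0.0381]
y 0.000 39 x [-0.0473  0.028 ]
y 0.010 24 x [-0.0196  0.0246]
y 0.020 24 x [-0.0135  0.0245]
y 0.030 17 x [-0.0027  0.0259]
x -0.040 23 y [-0.0481 -0.006 ]
```

>>> arm_command(slide=[[0,0,0.1],[0,0,0.2],[0,0,0.3],[0,0,0.3],[0,0,0.3]], spin=[0,0,0,0,0])

```text
clock: 10.7
eef_pos: [0.5335, -0.0444, 0.0993]
tool_rot: [0.636, 0.772, 0.0, 0.0]
ft_force: [0.2, -0.0, -4.4]
grip_width: 0.0589
grasp_force: 66.8
```

>>> arm_command(slide=[[0,0,0.1],[0,0,0.2],[0,0,0.2],[0,0,0.2],[0,0,0.2]], spin=[0,0,0,0,0])

```text
clock: 11.32
eef_pos: [0.5335, -0.0444, 0.0973]
tool_rot: [0.636, 0.772, 0.0, -0.0]
ft_force: [0.0, 0.6, -3.8]
grip_width: 0.0591
grasp_force: 66.9
```

>>> arm_command(slide=[[0,0,0.05],[0,0,0.1],[0,0,0.15],[0,0,0.2],[0,0,0.2]], spin=[0,0,0,0,0])

```text
clock: 11.95
eef_pos: [0.5336, -0.0444, 0.0969]
tool_rot: [0.636, 0.772, 0.0, 0.001]
ft_force: [-4.4, -0.2, 6.8]
grip_width: 0.059
grasp_force: 68.5
```

>>> arm_command(slide=[[0,0,-0.1],[0,-0.1,-0.1],[0,-0.1,-0.1],[0,-0.1,0],[0,-0.1,0]], spin=[0,0,0,0,0], jaw=6.3)

```text
clock: 12.58
eef_pos: [0.5319, -0.0447, 0.0949]
tool_rot: [0.636, 0.772, -0.001, -0.0]
ft_force: [-3.4, -1.1, -0.5]
grip_width: 0.0628
grasp_force: 1.6
```

>>> arm_command(slide=[[0,-0.1,0],[0,-0.2,0.1],[0,-0.2,0.2],[0,-0.2,0.3],[0,-0.2,0.4]], spin=[0,0,0,0,0], jaw=6.7)

```text
clock: 13.2
eef_pos: [0.5299, -0.0451, 0.091]
tool_rot: [0.636, 0.772, -0.001, -0.0]
ft_force: [-4.7, -1.2, 0.3]
grip_width: 0.0674
grasp_force: 1.9
```

```bash
python3 - <<'E'
from to import *
print(obs(2)[0],get_obs()['grip_width'])
p=cam('side'); a=cv2.cvtColor(p['pixels'],cv2.COLOR_RGB2BGR)[100:210,230:350]
cv2.imwrite('pics/s5.png',cv2.resize(a,None,fx=5,fy=5,interpolation=cv2.INTER_CUBIC))
E
```

```text
[ 0.52993808 -0.04504312  0.0909858 ] 0.06681211716804757
```

View pics/s5.png

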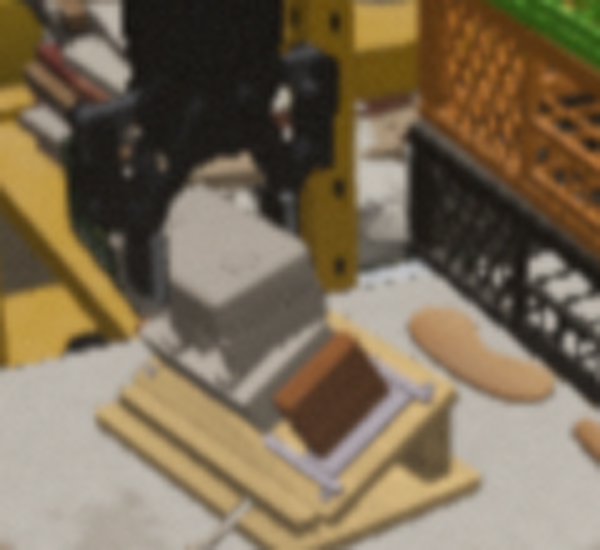

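The block has tilted partway with the keys in its grooves (crop 240,290). I'll keep opening.

>>> arm_command(slide=[[0,-0.1,0.1],[0,-0.15,0.2],[0,-0.2,0.3],[0,-0.25,0.4],[0,-0.25,0.5]], spin=[0,0,0,0,0], jaw=7.1)

```text
clock: 13.98
eef_pos: [0.5281, -0.0454, 0.0864]
tool_rot: [0.636, 0.772, 0.0, 0.0]
ft_force: [-2.9, -0.6, -0.1]
grip_width: 0.0712
grasp_force: 1.1
```

>>> arm_command(slide=[[0,-0.1,0.1],[0,-0.15,0.2],[0,-0.2,0.3],[0,-0.25,0.4],[0,-0.25,0.5]], spin=[0,0,0,0,0], jaw=7.5)

```text
clock: 14.6
eef_pos: [0.5245, -0.0463, 0.0821]
tool_rot: [0.636, 0.772, -0.001, -0.0]
ft_force: [-5.6, -1.2, 10.9]
grip_width: 0.0747
grasp_force: 6.2
```

```bash
cat > seat.py <<'E'
from to import *
from fit import frame
import sys
np.set_printoptions(precision=4,suppress=True)
print('tool',obs(2)[0],get_obs()['grip_width'],get_obs()['ft_force'])
for n,O in(('side',[.5351,-.0449,.0691]),('top',[.535,-.0426,.0705])):
    p=cam(n); L=(cloud(p).reshape(-1,3)-O)@frame(np.radians(11))
    L=L[np.isfinite(L[:,0])]
    m=(abs(L[:,0])<.045)&(abs(L[:,1])<.055)&(L[:,2]>.036)&(L[:,2]<.06); q=L[m]
    if len(q)<30: print(n,'few');continue
    k=np.ones(len(q),bool)
    for _ in range(8):
        c=np.linalg.lstsq(np.c_[q[k,:2],np.ones(k.sum())],q[k,2],rcond=None)[0]; e=q[:,2]-np.c_[q[:,:2],np.ones(len(q))]@c; k=abs(e)<max(.002,np.median(abs(e))*2)
    print(n,len(q),k.sum(),'tilt deg x,y',np.degrees(c[:2]),'height mm',c[2]*1000,'x',np.percentile(q[k,0],[1,99])*1000,'y',np.percentile(q[k,1],[1,99])*1000)
    if len(sys.argv)>1 and n=='side':
        a=cv2.cvtColor(p['pixels'],cv2.COLOR_RGB2BGR)[100:210,230:350]; cv2.imwrite('pics/'+sys.argv[1],cv2.resize(a,None,fx=5,fy=5,interpolation=cv2.INTER_CUBIC))
E
python3 seat.py s6.png
```

```text
tool [ 0.5243 -0.0464  0.082 ] 0.07490958906022327 [-5.4541 -0.5282  9.7059]
side 575 428 tilt deg x,y [5.38   0.3122] height mm 46.82255948955859 x [-33.1342  23.361 ] y [-46.7931  40.7943]
top 385 301 tilt deg x,y [5.7883 1.7816] height mm 47.58309437506982 x [-31.6901  23.647 ] y [-46.1465  -6.6095]
```

View pics/s6.png

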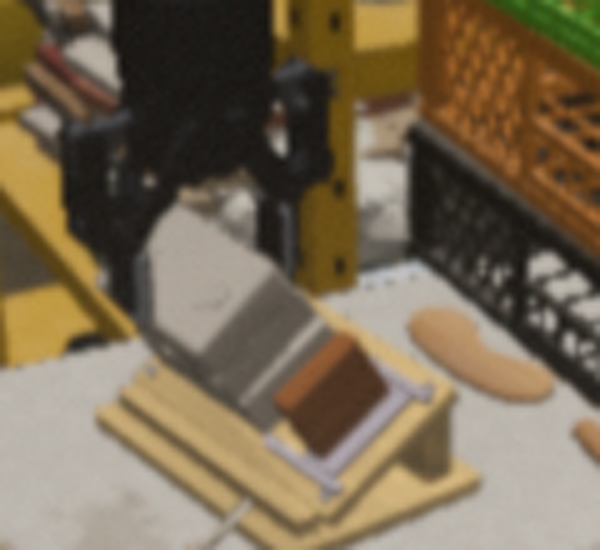

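The block now sits over-tilted by about 5° with its uphill edge raised (crop 270,280). The downhill finger seems to be dragging it down, so I'll ease off and nudge uphill.

>>> arm_command(slide=[[0,0,-0.1],[0,0,-0.2],[0,0.1,-0.3],[0,0.15,-0.3],[0,0.15,-0.3]], spin=[0,0,0,0,0], jaw=7.7)

```text
clock: 15.42
eef_pos: [0.5272, -0.0456, 0.0842]
tool_rot: [0.636, 0.772, 0.0, -0.0]
ft_force: [-0.6, 0.1, 0.7]
grip_width: 0.077
grasp_force: 0.0
```

```bash
python3 seat.py
```

```text
tool [ 0.5271 -0.0456  0.0842] 0.07685200839566876 [ 0.9033  0.253  -0.0229]
side 565 430 tilt deg x,y [ 2.5277 -0.0909] height mm 45.030023828665854 x [-32.4954  24.3887] y [-46.6162  43.1429]
top 396 297 tilt deg x,y [2.6199 0.6189] height mm 45.25614765312569 x [-32.2604  25.1613] y [-46.0577  -6.4067]
```

>>> arm_command(slide=[[0,0.1,0],[0,0.15,0],[0,0.2,0],[0,0.25,0],[0,0.25,0]], spin=[0,0,0,0,0])

```text
clock: 16.25
eef_pos: [0.529, -0.0453, 0.0843]
tool_rot: [0.636, 0.772, -0.0, -0.0]
ft_force: [-2.1, -1.6, 1.3]
grip_width: 0.077
grasp_force: 1.5
```

```bash
python3 seat.py
```

```text
tool [ 0.5291 -0.0452  0.0843] 0.0767048370741399 [-3.173  -0.46    2.7604]
side 560 416 tilt deg x,y [1.5824 0.1165] height mm 44.61990833570977 x [-31.7516  25.1073] y [-47.2182  41.1245]
top 397 311 tilt deg x,y [1.615  0.6448] height mm 44.880643913466635 x [-30.7395  26.2961] y [-45.9164  -6.204 ]
```

>>> arm_command(slide=[[0,0.05,0],[0,0.1,0],[0,0.15,0],[0,0.2,0],[0,0.2,0]], spin=[0,0,0,0,0])

```text
clock: 17.08
eef_pos: [0.5303, -0.045, 0.0845]
tool_rot: [0.636, 0.772, -0.001, -0.001]
ft_force: [-6.8, -1.3, 6.5]
grip_width: 0.0771
grasp_force: 4.8
```

```bash
python3 seat.py
```

```text
tool [ 0.5302 -0.045   0.0845] 0.07697580172257915 [-6.5144 -0.6366  8.0973]
side 557 426 tilt deg x,y [ 0.7777 -0.0147] height mm 43.95388301510215 x [-31.3291  25.4156] y [-47.31    43.0127]
top 399 322 tilt deg x,y [0.5096 1.0564] height mm 44.421467216770985 x [-29.4712  26.2424] y [-46.1373  25.2204]
```

>>> arm_command(slide=[[0,0.05,0],[0,0.1,-0.1],[0,0.15,-0.2],[0,0.15,-0.3],[0,0.1,-0.4]], spin=[0,0,0,0,0])

```text
clock: 17.9
eef_pos: [0.5339, -0.0444, 0.0886]
tool_rot: [0.636, 0.772, 0.001, 0.001]
ft_force: [0.1, -0.0, 0.7]
grip_width: 0.0771
grasp_force: 0.0
```

>>> arm_command(slide=[[0,-0.1,0],[0,-0.4,0],[0,-0.4,-2],[0,-0.4,-5],[0,-0.4,-9]], spin=[0,0,0,0,0], jaw=8.5)

```text
clock: 18.52
eef_pos: [0.5277, -0.0453, 0.1783]
tool_rot: [0.636, 0.772, -0.001, -0.001]
ft_force: [0.6, -0.3, -0.1]
grip_width: 0.085
grasp_force: 0.0
```

```bash
python3 seat.py s7.png
```

```text
tool [ 0.5313 -0.0456  0.184 ] 0.0852464439300731 [0.024  0.2433 0.697 ]
side 651 509 tilt deg x,y [0.0543 0.4442] height mm 43.762189026531 x [-30.9038  25.9646] y [-47.444   43.8948]
top 647 524 tilt deg x,y [-0.0421  0.2468] height mm 43.65738341104991 x [-29.1812  26.8234] y [-45.7562  15.3124]
```

View pics/s7.png

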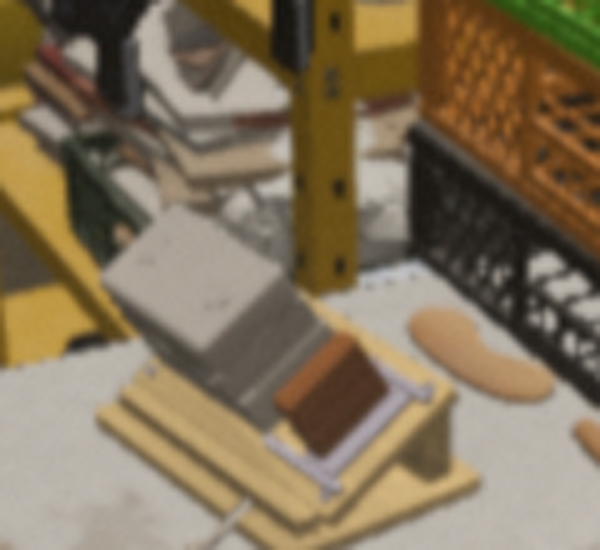

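The top half is home: tilt is about 0° and its top is 43.7 mm above the parting plane in both views. Next is the jaw.

```bash
python3 to.py .555 -.1725 .16 11
```

```text
pos [527.9 -45.3 177.4] yawy 11.03 F [-0.3  0.2 -1.1] q6 [-0.09  0.33 -0.02  1.23  0.    1.29] w 0.0851
slide cm [-13.01   0.23   1.74] spin 0.0
```

>>> arm_command(slide=[[-4,0.1,0],[-8,0.2,0],[-13,0.2,0.5],[-13,0.2,1.5],[-13,0.2,1.7]], spin=[0,0,0,0,0], jaw=0)

```text
clock: 19.5
eef_pos: [0.5538, -0.1721, 0.159]
tool_rot: [0.636, 0.772, -0.001, -0.002]
ft_force: [0.6, 0.0, -0.1]
grip_width: 0.0001
grasp_force: 0.0
```

```bash
python3 to.py .555 -.1725 .072 11
```

```text
pos [ 554.5 -171.4  160.2] yawy 11.08 F [ 0.2 -0.7  0.1] q6 [-0.3   0.44  0.1   1.24  0.    1.08] w 0.0001
slide cm [-0.13  0.04  8.82] spin 0.1
```

>>> arm_command(slide=[[0,0,2.5],[0,0,5],[0,0,7.5],[0,0,8.8],[0,0,8.8]], spin=[0,0,0,0,0])

```text
clock: 20.27
eef_pos: [0.5549, -0.1718, 0.0728]
tool_rot: [0.636, 0.772, -0.0, -0.001]
ft_force: [1.1, -0.8, 0.7]
grip_width: -0.0
grasp_force: 0.0
```

>>> arm_command(slide=[[0.8,0,0],[1.6,0,0],[2.4,0,0],[3.2,0,0],[3.8,0,0]], spin=[0,0,0,0,0])

```text
clock: 20.9
eef_pos: [0.5485, -0.1353, 0.0739]
tool_rot: [0.636, 0.772, -0.0, 0.001]
ft_force: [0.4, -2.1, 1.6]
grip_width: 0.0001
grasp_force: 1.2
```

>>> arm_command(slide=[[0.3,0,0],[0.6,0,0],[0.9,0,0],[1.2,0,0],[1.4,0,0]], spin=[0,0,0,0,0])

```text
clock: 21.52
eef_pos: [0.5456, -0.1214, 0.0733]
tool_rot: [0.636, 0.772, 0.0, 0.0]
ft_force: [2.2, -1.3, 0.9]
grip_width: -0.0001
grasp_force: 1.1
```

```bash
python3 seat.py; python3 - <<'E'
from to import *
p=obs(2)[0]; h=R.from_euler('z',11,degrees=True).as_matrix(); print('lower y of TCP',(p-[.535,-.0436,0])@h)
E
```

```text
tool [ 0.5454 -0.1211  0.0732] -2.9335416095099988e-05 [-0.0782 -1.6761  0.6646]
side 473 375 tilt deg x,y [0.0575 0.0297] height mm 43.90766064747941 x [-31.023   25.0187] y [-45.6385  44.8376]
top few
lower y of TCP [-0.00503263 -0.07811823  0.07297941]
```

>>> arm_command(slide=[[0.1,0,0],[0.2,0,0],[0.3,0,0],[0.4,0,0],[0.4,0,0]], spin=[0,0,0,0,0])

```text
clock: 22.45
eef_pos: [0.5443, -0.1174, 0.0731]
tool_rot: [0.636, 0.772, -0.0, -0.0]
ft_force: [-1.3, -2.2, -0.6]
grip_width: -0.0001
grasp_force: 0.8
```

>>> arm_command(slide=[[0.05,0,0],[0.1,0,0],[0.15,0,0],[0.15,0,0],[0.15,0,0]], spin=[0,0,0,0,0])

```text
clock: 23.08
eef_pos: [0.5444, -0.116, 0.0734]
tool_rot: [0.636, 0.772, 0.0, -0.0]
ft_force: [-1.4, -1.0, -0.2]
grip_width: 0.0
grasp_force: 0.8
```

>>> arm_command(slide=[[0.05,0,0],[0.1,0,0],[0.15,0,0],[0.2,0,0],[0.2,0,0]], spin=[0,0,0,0,0])

```text
clock: 23.7
eef_pos: [0.5443, -0.1156, 0.0734]
tool_rot: [0.636, 0.771, -0.001, 0.001]
ft_force: [0.0, -6.8, -1.8]
grip_width: -0.0
grasp_force: 3.2
```

>>> arm_command(slide=[[0.05,0,0],[0.1,0,0],[0.15,0,0],[0.15,0,0],[0.15,0,0]], spin=[0,0,0,0,0])

```text
clock: 24.32
eef_pos: [0.5443, -0.1154, 0.0735]
tool_rot: [0.637, 0.771, -0.002, 0.002]
ft_force: [0.4, -9.9, -2.5]
grip_width: 0.0
grasp_force: 4.7
```

>>> arm_command(slide=[[-1,0,0],[-4,0,0],[-5,0,-3],[-5,0,-7],[-5,0,-12]], spin=[0,0,0,0,0])

```text
clock: 24.95
eef_pos: [0.5529, -0.161, 0.1936]
tool_rot: [0.636, 0.772, 0.001, -0.002]
ft_force: [1.3, -0.4, -1.2]
grip_width: 0.0001
grasp_force: 0.0
```

>>> arm_command(slide=[[-3,-2,0],[-6,-5,0],[-9,-8,0],[-12,-11,0],[-14,-14,0]], spin=[0,0,0,0,0])

```text
clock: 25.58
eef_pos: [0.4425, -0.3268, 0.1935]
tool_rot: [0.636, 0.772, 0.001, 0.0]
ft_force: [-0.2, -0.5, -0.4]
grip_width: 0.0001
grasp_force: 0.0
```

```bash
python3 seat.py; python3 - <<'E'
from h import *
from fit import frame
a=cam('side'); b=cam('top')
for p,O in((a,[.5351,-.0449,.0691]),(b,[.535,-.0426,.0705])):
    L=(cloud(p).reshape(-1,3)-O)@frame(np.radians(11)); m=(abs(L[:,0])<.02)&(L[:,1]<-.049)&(L[:,1]>-.115)&(L[:,2]>.015)&(L[:,2]<.022); print('jaw top y',np.percentile(L[m,1],[3,50,97]))
A=cv2.resize(cv2.cvtColor(a['pixels'],cv2.COLOR_RGB2BGR)[110:210,230:330],(400,400)); B=cv2.resize(cv2.cvtColor(b['pixels'],cv2.COLOR_RGB2BGR)[160:260,195:295],(400,400))
cv2.imwrite('pics/f.png',np.hstack([A,B]))
E
```

```text
tool [ 0.4401 -0.3285  0.1936] 0.0001759666094828445 [ 0.4462  0.6186 -0.0195]
side 263 202 tilt deg x,y [0.4047 0.475 ] height mm 43.91628785910754 x [-31.1514  24.8667] y [-47.2016  45.7751]
top 1033 829 tilt deg x,y [0.068  0.3577] height mm 43.7544538235089 x [-29.0574  27.2754] y [-45.6306  46.1132]Traceback (most recent call last):
  File "<stdin>", line 5, in <module>
    return _quantile_unchecked(
        a, q, axis, out, overwrite_input, method, keepdims, weights)
    return _ureduce(a,
                    func=_quantile_ureduce_func,
    ...<5 lines>...
                    overwrite_input=overwrite_input,
                    method=method)
    r = func(a, **kwargs)
    result = _quantile(arr,
                       quantiles=q,
    ...<2 lines>...
                       out=out,
                       weights=wgt)
    slices_having_nans = np.isnan(arr[-1, ...])
                                  ~~~^^^^^^^^^
IndexError: index -1 is out of bounds for axis 0 with size 0
```

Arm occludes the side view; I'll use the top view.

```bash
python3 - <<'E'
from h import *
from fit import frame
b=cam('top'); O=[.535,-.0426,.0705]
L=(cloud(b).reshape(-1,3)-O)@frame(np.radians(11))
m=(abs(L[:,0])<.02)&(L[:,1]<-.045)&(L[:,1]>-.115)&(L[:,2]>.014)&(L[:,2]<.024)
print('jaw top y',m.sum(),np.percentile(L[m,1],[3,50,97]) if m.any() else '')
B=cv2.cvtColor(b['pixels'],cv2.COLOR_RGB2BGR)[140:290,195:420]
cv2.imwrite('pics/f.png',cv2.resize(B,None,fx=3.5,fy=3.5,interpolation=cv2.INTER_CUBIC))
E
```

```text
jaw top y 105 [-0.0606 -0.0538 -0.0466]
```

View pics/f.png

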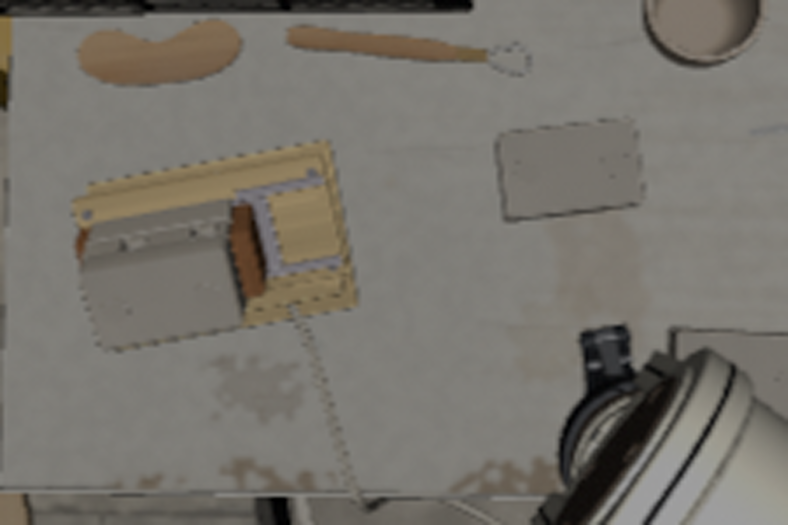

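The mould is seated and the jaw's inner face lies against it at about (240,250). The other things I can see are where they were, and the arm is clear, so I'll hand it in.

```bash
python3 -c "
from workcell import *
print(job_done())"
```

```text
the job is handed in; nothing more can be done
None
```

The matching top half (`top_offset`) is seated flush on the sloping bottom half, the jaw is clamped up against it, and the job was handed in at about 26 s of the 51 s allowed.

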